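# Knock the stuck plug out of the parts tube

## Robot

A 7-joint arm with a two-finger parallel gripper is mounted at the origin on a cart in front of the work surface, level with it; the furniture and walls round the work are solid. World frame = base frame: x ahead of the robot, y to its left, z up, the work surface at z = 0. Lengths are in m, angles in degrees, forces in N, time in s.
With the tool pointing down it reaches from about 0.425 to 0.875 m from the base axis. Payload 4.7 kg.
Tool frame: the origin (TCP) lies midway between the tips of the shut fingers; the grasp point (between the pads) lies 19 mm behind it (env.grip_point_offset is the distance from the TCP to the grasp point, in m); z points along the fingers, y is the line along which they close (so a half turn about z gives the same grasp; the last joint's range is limited). The gripper opens to 87 mm and grips with 3 to 60 N. Pads are 19 mm wide; open, the fingers measure 117 mm over their backs; the gripper's body (75 mm by 190 mm) begins 51 mm behind the grasp point.
Start: joints at [-75.739, 18.392, -4.016, 83.108, 1.295, 78.541, -3.26], TCP at [0.151, 0.632, 0.223] pointing down, gripper open.
Joint ranges: [-163.93, 163.93], [-17.29, 119.83], [-79.2, 71.16], [3.27, 140.29], [-89.18, 269.18], [5.43, 117.66], [-154.24, 154.24]. Speed limits (degrees/s): [147.25, 147.25, 180, 180, 180, 180, 180].

## Interface

Orientations are given as [roll, pitch, yaw] about the fixed x, y, z axes, in that order (R = Rz(yaw) Ry(pitch) Rx(roll)).
In Python, from cell import env gives the robot as it stands.
- The arm moves only by the shell command python3 -m jog 'ROWS' [FORCE]. ROWS is JSON, a list of rows, each a list of 7 numbers: the shift along the tool's x, y, z in m, then the turn, a rotation vector about the tool's x, y, z in rad, then the finger opening in m, from 0 to 0.087. A call has 1 to 12 rows; each row shifts and turns the commanded pose from where the row before left it, along the tool's axes as they then stand; what a row does not reach is not made up. A row lasts 1/12 s, in which the tool goes at most 41.7 mm and 7.16 degrees, less where a joint would pass 70% of its speed; a pose out of reach is approached as far as the arm can. A call is refused whole if a number of a shift passes 0.0417 or a number of a turn 0.125, either way. A call with a gripper value outside its range is refused whole. The fingers move at their own pace and stop on an object; FORCE is the grip in N (left out, the last holds). Time passes only in rows, so rows that do not move let the fingers close. It gives the time, the measured TCP pose, the force, the opening and the grip force at its end, in the units of the state.
- env.get_obs(): the state, without advancing time (a new reading comes with each control period).
- env.read_camera(name): name is "scene" or "side" or "wrist"; returns the picture (384x512x3 uint8, blue, green, red); there is no depth.
- env.get_calibration(name): a dict with "fov_y" (degrees; the focal length in pixels is half the picture's height over the tangent of half this angle, whatever the lens; pixels are square), "cx", "cy" (the principal point, pixels), "k1" (the pictures are not rectified: a ray, as slopes to the right and down, at radius r is drawn at 1 + k1 r^2 times it, then the intrinsics apply), "pose" (4x4, takes a point from camera to world coordinates). Camera axes: x right, y up, looking along -z (the intrinsics and any distortion apply to the point x, -y, -z); pixel columns grow to the right and rows downward; lengths in m; the calibration is good to about 2 mm. A picture is of the moment at which its call begins: read the wrist's pose just before it. get_calibration takes no time and is no camera call; for the wrist camera it gives the pose at the moment of the call.
- env.sign_off(): hands the job in; it is judged then, once.
The state is a dict: "time_s": time; "qpos": joint angles; "joint_velocities": joint speeds; "effort": joint torques, N m; "tool_pos": TCP position; "tool_rot": TCP orientation; "force": force on the tool from outside, world axes, zero at the start; "wrist_torque": the same for the moment, N m; "grip_width": finger opening in m; "grasp_force": force on a finger pad.
Only numpy, scipy, OpenCV 4.12 (cv2) and the standard library are available. Lean on these libraries where they do the work, as an engineer would, in place of code of your own. Each camera call takes 0.05 s, during which the arm holds its last target. There are 200 camera calls.

## Task

A brass plug is stuck in the clear neck of the blue tube. Pick up the blue tube, tip it mouth down and tap its rim on the upright steel bar until the plug comes free and drops into the black tray, then lay the blue tube back down flat on the bench. Leave the green tube alone.

Things in the scene. Friction and masses are not known exactly. Their poses are not given: they have to be found in the camera images.
- blue_tube: Blue square parts tube lying flat, 94 mm long, 0.1 kg. Origin: centre of its mouth, on its axis, 18 mm above the bench as it lies; x runs into the tube, z up. x = 0 to 32 mm: clear round neck, 26 mm wide, with a 31 mm rim bead on the first 6 mm; x = 32 to 94 mm: closed body, 36 x 36 mm, flat sides (grip hard across them at x = 46 mm). At the start the mouth faces the robot within 20 degrees.
- plug: Brass plug, rod 14 mm across, 28 mm long, 36 g; origin at its centre, x along it. Stuck in the blue tube's neck, centre 16 mm inside the mouth. Tipping and smooth carrying do not free it. With the mouth 35 to 40 degrees below level, brisk taps of the rim (0.15 to 0.3 m/s) shift it; it slides out after 1 to 6. Slow pressing only turns the tube in the grip. Shaken out with no tap, it does not count.
- knock_bar: Steel strip fixed on edge: 8 mm thick (x), 120 mm long (y). Origin: middle of its top edge, 55 mm above the bench; z up. Its -x side faces the robot within 15 degrees; there stands a fixed black open tray, x = -5 to -145 mm, y = -60 to 60 mm, walls 4 mm thick, 30 mm high. A rim tapped on the bar's top, mouth at x = -2 to -20 mm, drops the plug in the tray.
- green_tube: Green tube of the same shape and frame, its neck empty, lying flat on the other side of the tray. A bystander.
Not all that is in view belongs to the job. Leave any orange, pink or purple look-alike of the blue_tube alone.

How it is judged:
By the outcome, as a careful person would: the job done as asked, in the order asked, and still so for the second after the job is handed in, with the robot touching nothing.
It also fails if it takes over 48 s, if anything falls off the work surface, if the arm or the gripper's body presses on something with over 40 N, if the wrist force passes 120 N, or if a joint passes its speed limit or range.

## Working session

There is one attempt and no reset: what is moved stays moved. The work goes in short steps, Python scripts to look and compute and a shell command to move; the robot and the scene stay as the last step left them, time stands still between calls to the robot, and variables do not carry over. Pictures are saved under pics/ and viewed, at most 10 in all, crops included, and the job is handed in when it is done.

```bash
ls; mkdir -p pics
python3 - <<'E'
from cell import env
import cv2,numpy as np
for n in ["scene","side"]:
    c=env.get_calibration(n); print(n,c)
    cv2.imwrite(f"pics/{n}0.png",env.read_camera(n))
print(env.get_calibration("wrist"))
o=env.get_obs();print(o)
E
```

```text
pics
scene {'fov_y': 52.50593297956804, 'cx': 249.30419128314236, 'cy': 192.22600625939174, 'k1': -0.01067949781664359, 'pose': array([[-0.91134654,  0.32345723, -0.25460341,  0.28902756],
       [-0.41155841, -0.72828668,  0.5479217 ,  0.51447631],
       [-0.00819504,  0.60413072,  0.79684309,  0.80726206],
       [ 0.        ,  0.        ,  0.        ,  1.        ]])}
side {'fov_y': 55.623170448459696, 'cx': 254.09018180935345, 'cy': 187.80373826110056, 'k1': -0.0445949239541918, 'pose': array([[ 0.94257234,  0.24524064, -0.22674748,  0.35346238],
       [-0.33351551,  0.65444343, -0.67858028, -0.60283344],
       [-0.01802206,  0.71523481,  0.69865183,  0.66508858],
       [ 0.        ,  0.        ,  0.        ,  1.        ]])}
{'fov_y': 70.1129393994858, 'cx': 253.38735482938765, 'cy': 191.7873491439315, 'k1': -0.056550186160995906, 'pose': array([[ 0.23199934, -0.92798569, -0.29157996,  0.07002697],
       [ 0.97271412,  0.22075076,  0.07138864,  0.6514261 ],
       [-0.00188114, -0.30018606,  0.95387881,  0.38324176],
       [ 0.        ,  0.        ,  0.        ,  1.        ]])}
{'time_s': 0.1, 'qpos': array([-75.73943025,  18.43294873,  -4.01611947,  83.16774954,
         1.29562632,  78.54049815,  -3.26001613]), 'joint_velocities': array([-0.07518727, -0.11186833,  0.0589794 , -0.15802944,  0.03632896,
       -0.09755242,  0.00466498]), 'effort': array([-1.81346854e-04, -4.92570376e+01, -4.05796096e-01, -3.13401461e+01,
       -6.43779687e-02,  3.95997043e-02,  8.34085176e-05]), 'tool_pos': array([0.1511491 , 0.63167721, 0.22159351]), 'tool_rot': array([-1.79904072e+02,  5.88567899e-03,  1.66549693e+02]), 'force': array([-0.04360969,  0.40364355,  0.14174813]), 'wrist_torque': array([-0.03967995,  0.052624  , -0.03751178]), 'grasp_force': 0.0, 'grip_width': 0.08721012252911631}
```

View pics/scene0.png

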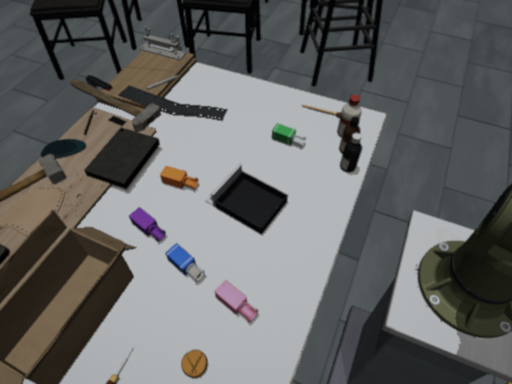

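View pics/side0.png

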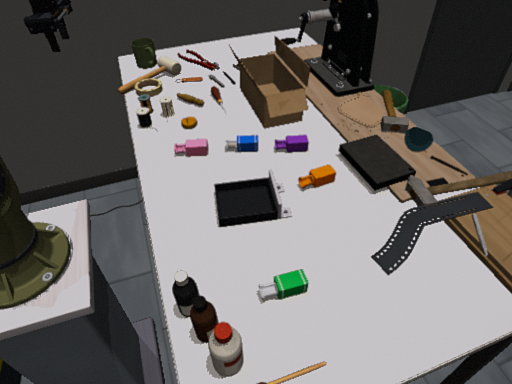

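Both views show the tray and bar in the middle: scene (250,198), side (250,200). Candidates for the blue tube are:
- blue: scene (185,262), side (243,143)
- purple: scene (147,223)
- orange: scene (179,178)
- pink: scene (236,300)
- green: scene (287,134)

I choose blue. Next I'll check it in a close crop and measure it.

```bash
cat > h.py <<'E'
import numpy as np,cv2
from cell import env
from scipy.spatial.transform import Rotation as R
def ray(cal,u,v):
    f=192/np.tan(np.radians(cal['fov_y']/2))
    d=np.array([(u-cal['cx'])/f,(v-cal['cy'])/f]);s=d.copy()
    for _ in range(20): s=d/(1+cal['k1']*(s@s))
    D=cal['pose'][:3,:3]@np.array([s[0],-s[1],-1]);return cal['pose'][:3,3],D
def at(cal,u,v,z):
    o,D=ray(cal,u,v);return o+D*(z-o[2])/D[2]
def proj(cal,P):
    f=192/np.tan(np.radians(cal['fov_y']/2))
    p=(np.asarray(P)-cal['pose'][:3,3])@cal['pose'][:3,:3]
    s=np.stack([p[...,0],-p[...,1]],-1)/-p[...,2:3]
    return s*(1+cal['k1']*(s**2).sum(-1,keepdims=True))*f+[cal['cx'],cal['cy']]
def tool():
    o=env.get_obs();return o['tool_pos'],R.from_euler('xyz',o['tool_rot'],degrees=True).as_matrix()
E
python3 - <<'E'
from h import *
a=cv2.imread('pics/scene0.png');b=cv2.imread('pics/side0.png')
ca=cv2.resize(a[155:305,130:330],(800,600),interpolation=cv2.INTER_CUBIC)
cb=cv2.resize(b[120:240,160:320],(800,600),interpolation=cv2.INTER_CUBIC)
cv2.imwrite('pics/c1.png',ca);cv2.imwrite('pics/c2.png',cb)
for n,im in(('scene',a),('side',b)):
    h=cv2.cvtColor(im,cv2.COLOR_BGR2HSV);m=cv2.inRange(h,(100,150,60),(118,255,255))
    k,l,s,c=cv2.connectedComponentsWithStats(m)
    for i in range(1,k):
        if s[i,4]>60: print(n,s[i],c[i],at(env.get_calibration(n),*c[i],.022),cv2.minAreaRect(np.argwhere(l==i)[:,::-1].astype(np.float32)))
E
```

```text
scene [168 246  22  21 251] [178.29482072 255.99203187] [0.61207351 0.20416252 0.022     ] ((178.25001525878906, 255.75003051757812), (15.55634880065918, 16.263456344604492), 45.0)
side [240 136  18  15 222] [247.6981982  142.29279279] [0.60788006 0.20660162 0.022     ] ((248.5, 143.0), (14.0, 17.0), 90.0)
```

View pics/c1.png

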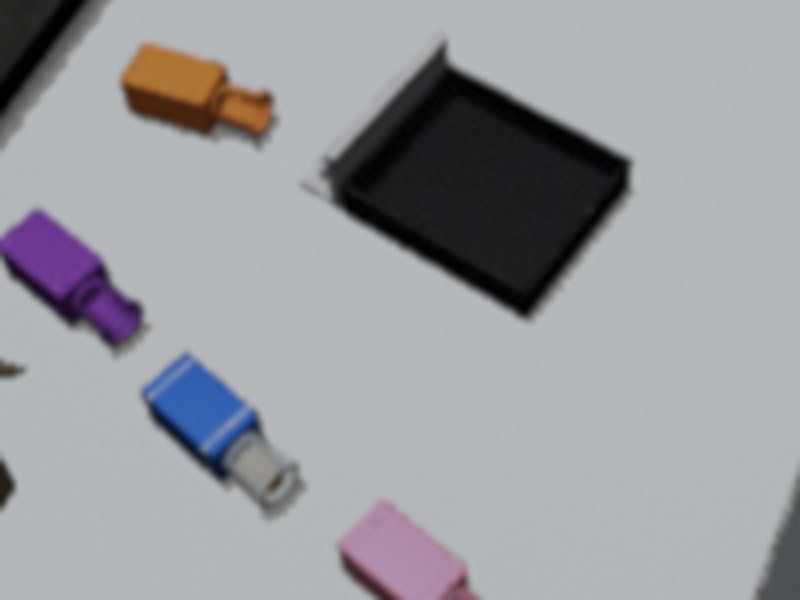

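View pics/c2.png

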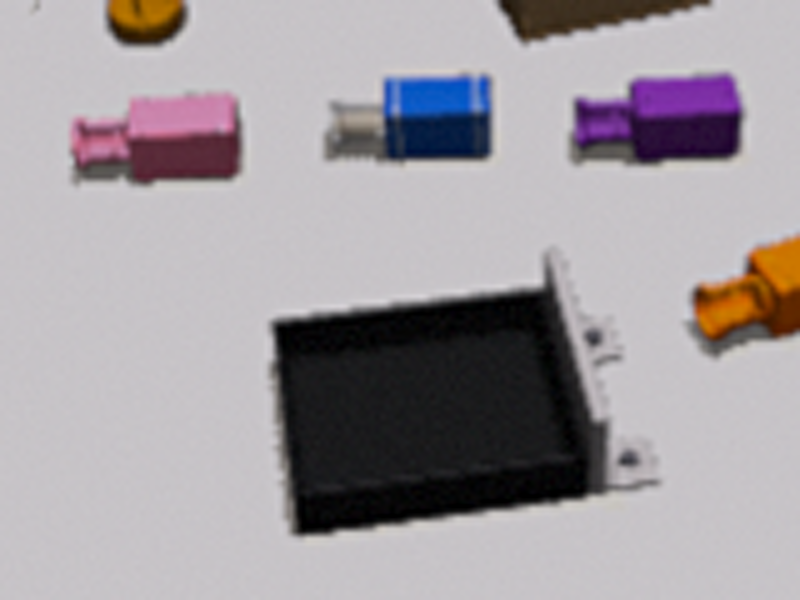

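The crop confirms it: the blue tube has a clear neck with the brass plug visible inside, rim at about scene (200,277). The bar's top edge runs from scene (241,165) to (211,195). Next I'll fit poses.

Run:
```python
from h import *
from scipy.optimize import least_squares
A=env.get_calibration('scene');B=env.get_calibration('side')
c1=lambda u,v:np.array([u/4+130-.375,v/4+155-.375]); c2=lambda u,v:np.array([u/5+160-.4,v/5+120-.4])
def fit(obs,x0,z0):
    def T(p,P): 
        c,s=np.cos(p[2]),np.sin(p[2]);return np.array([p[0]+c*P[0]-s*P[1],p[1]+s*P[0]+c*P[1],z0+P[2]])
    f=lambda p:np.concatenate([proj(C,T(p,P))-q for C,q,P in obs])
    r=least_squares(f,x0);print(r.x[:2].round(4),np.degrees(r.x[2]).round(2));print(r.fun.reshape(-1,2).round(1).tolist())
m=1e-3
bar=[(A,c1(443,38),(0,-60*m,0)),(A,c1(325,160),(0,60*m,0)),(A,c1(630,163),(-145*m,-60*m,-25*m)),(A,c1(527,300),(-145*m,60*m,-25*m)),(A,c1(527,318),(-145*m,60*m,-55*m)),
(B,c2(550,248),(0,60*m,0)),(B,c2(603,420),(0,-60*m,0)),(B,c2(275,322),(-145*m,60*m,-25*m)),(B,c2(298,495),(-145*m,-60*m,-25*m)),(B,c2(298,533),(-145*m,-60*m,-55*m))]
fit(bar,[.6,0,0],.055)
t=[(A,c1(187,353),(94*m,-18*m,18*m)),(A,c1(145,392),(94*m,18*m,18*m)),(A,c1(257,410),(32*m,-18*m,18*m)),(A,c1(216,455),(32*m,18*m,18*m)),(A,c1(284,488),(0,0,-2*m)),
(B,c2(387,78),(32*m,18*m,18*m)),(B,c2(490,78),(94*m,18*m,18*m)),(B,c2(490,157),(94*m,-18*m,-18*m)),(B,c2(387,157),(32*m,-18*m,-18*m)),(B,c2(330,130),(0,0,0))]
fit(t,[.55,.2,0],.018)
```

```text
[ 0.6011 -0.0187] -10.04
[[-0.8, -0.8], [0.1, -0.4], [0.3, -1.0], [-0.4, -1.3], [-0.6, 0.9], [0.2, -0.3], [-0.3, -0.7], [-1.0, -0.7], [-1.2, -0.0], [-0.1, 0.7]]
[0.5449 0.2247] -16.94
[[-0.3, -1.3], [-1.8, -0.4], [1.2, 0.6], [-0.5, 0.6], [-0.2, -0.5], [-1.1, 0.2], [-0.5, -0.7], [0.3, 0.9], [-0.4, 1.8], [-0.4, -1.0]]
```

```bash
python3 - <<'E'
from h import *
A=env.get_calibration('scene');B=env.get_calibration('side')
print('box',[at(B,*p,0).round(3) for p in((262,121),(305,117))],'pink',at(B,190,150,.01).round(3), 'purple',at(B,293,147,.01).round(3),'wood disc',at(B,189,123,.01).round(3))
E
python3 -m jog '[[-0.01,-0.006,0,0,0,0,0.087],[-0.02,-0.012,0,0,0,0,0.087],[-0.026,-0.0154,0.003,0,0,0,0.087],[-0.026,-0.0154,0.003,0,0,0,0.087],[-0.026,-0.0154,0.003,0,0,0,0.087],[-0.026,-0.0154,0.003,0,0,0,0.087],[-0.026,-0.0154,0.003,0,0,0,0.087],[-0.026,-0.0154,0.003,0,0,0,0.087],[-0.026,-0.0154,0.003,0,0,0,0.087],[-0.026,-0.0154,0.003,0,0,0,0.087],[-0.026,-0.0154,0.003,0,0,0,0.087],[-0.026,-0.0154,0.003,0,0,0,0.087]]'
```

```text
box [array([0.696, 0.325, 0.   ]), array([0.835, 0.296, 0.   ])] pink [0.444 0.247 0.01 ] purple [0.729 0.154 0.01 ] wood disc [0.471 0.384 0.01 ]
time_s: 1.1
tool_pos: [0.3945, 0.3951, 0.1924]
tool_rot: [-180.0, 0.0, 166.5]
force: [0.3, -0.1, -0.7]
grip_width: 0.0871
grasp_force: 0.0
```

```bash
python3 -m jog '[[-0.026,-0.015,0.008,0,0,0,0.087],[-0.026,-0.015,0.008,0,0,0,0.087],[-0.026,-0.015,0.008,0,0,0,0.087],[-0.026,-0.015,0.008,0,0,0,0.087],[-0.026,-0.015,0.008,0,0,0,0.087],[-0.026,-0.015,0.008,0,0,0,0.087],[-0.026,-0.015,0.008,0,0,0,0.087],[-0.026,-0.015,0.008,0,0,0,0.087],[-0.016,-0.009,0.008,0,0,0.03,0.087],[-0.008,-0.004,0.008,0,0,0.03,0.087],[0,0,0,0,0,0,0.087]]'
python3 - <<'E'
from h import *
o=env.get_obs();c=env.get_calibration('wrist');im=env.read_camera('wrist')
cv2.imwrite('pics/w1.png',im);print(o['tool_pos'],o['tool_rot'],o['qpos'].round(1))
h=cv2.cvtColor(im,cv2.COLOR_BGR2HSV);m=cv2.inRange(h,(100,150,60),(118,255,255))
k,l,s,cc=cv2.connectedComponentsWithStats(m);i=1+s[1:,4].argmax()
r=cv2.minAreaRect(np.argwhere(l==i)[:,::-1].astype(np.float32));print(r);print([at(c,*p,.036).round(4) for p in cv2.boxPoints(r)])
t=lambda x,y,z:np.array([.5449+.9566*x+.2914*y,.2247-.2914*x+.9566*y,z])
print([proj(c,t(*p)).round() .tolist() for p in((.094,-.018,.036),(.094,.018,.036),(.032,.018,.036),(.032,-.018,.036),(0,0,.018))])
E
```

```text
time_s: 2.02
tool_pos: [0.5878, 0.2111, 0.1104]
tool_rot: [-179.8, -0.1, 162.8]
force: [-1.0, -0.6, -1.0]
grip_width: 0.087
grasp_force: 0.0
[0.58775764 0.21106076 0.11038312] [-1.79832995e+02 -1.06176118e-01  1.62768347e+02] [-36.4  20.1  17.4  95.2  -6.4  65.9  55.4]
((255.5, 220.0), (40.0, 35.0), 90.0)
[array([0.5821, 0.1979, 0.036 ]), array([0.5915, 0.2285, 0.036 ]), array([0.6306, 0.2173, 0.036 ]), array([0.6207, 0.1852, 0.036 ])]
[[236.0, 249.0], [273.0, 249.0], [274.0, 188.0], [234.0, 188.0], [254.0, 149.0]]
```

View pics/w1.png

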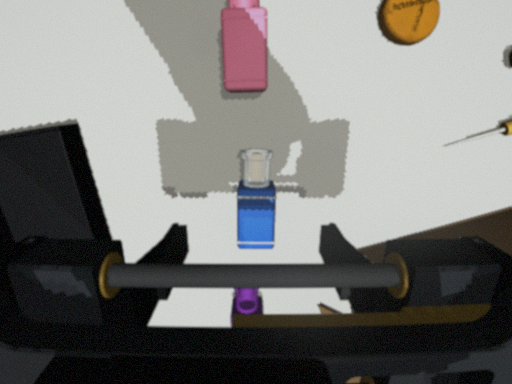

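The wrist view shows the blue body at columns 237–275 and the mouth near (257,150), within 2–3 px of the fit. It is aligned with the fingers, with pink ahead of it and purple behind. I'll descend and grip.

```bash
python3 -m jog '[[0,0.0015,0.012,0,0,0,0.087],[0,0,0.02,0,0,0.0,0.087],[0,0,0.02,0,0,0,0.087],[0,0,0.02,0,0,0,0.087],[0,0,0.016,0,0,0,0.087],[0,0,0.012,0,0,0,0.087],[0,0,0.005,0,0,0,0.08],[0,0,0,0,0,0,0.05],[0,0,0,0,0,0,0.02],[0,0,0,0,0,0,0.02],[0,0,0,0,0,0,0.02],[0,0,0,0,0,0,0.02]]' 60; python3 -m jog '[[0,0,0,0,0,0,0.02],[0,0,0,0,0,0,0.02],[0,0,0,0,0,0,0.02]]' 60
```

```text
time_s: 3.07
tool_pos: [0.5889, 0.2156, 0.0086]
tool_rot: [179.9, 0.1, 163.1]
force: [0.5, 0.6, 0.7]
grip_width: 0.0547
grasp_force: 0.0
time_s: 3.32
tool_pos: [0.5883, 0.215, 0.0079]
tool_rot: [-180.0, 0.0, 163.1]
force: [-0.5, -0.9, 1.2]
grip_width: 0.0356
grasp_force: 59.8
```

```bash
python3 -m jog '[[0,0,-0.003,0,0,0,0.02],[0,0,-0.007,0,0,0,0.02],[0,0,-0.012,0,0,0,0.02],[0,0,-0.016,0,0,0,0.02],[0,0,-0.018,0,0,0,0.02],[0,0,-0.018,0,0,0,0.02],[0,0,-0.018,0,0,0,0.02],[0,0,-0.014,0,0,0,0.02],[0,0,-0.01,0,0,0,0.02],[0,0,-0.006,0,0,0,0.02],[0,0,-0.002,0,0,0,0.02],[0,0,0,0,0,0,0.02]]' 60
```

```text
time_s: 4.32
tool_pos: [0.5883, 0.2154, 0.1319]
tool_rot: [180.0, 0.0, 163.1]
force: [-0.1, 0.4, -1.5]
grip_width: 0.0358
grasp_force: 59.7
```

```bash
python3 -m jog '[[-0.002,-0.0036,0,0,0,0,0.02],[-0.0046,-0.009,0,0,0,0,0.02],[-0.008,-0.015,0,0,0,0,0.02],[-0.011,-0.0213,0,0,0,0,0.02],[-0.0128,-0.025,0,0,0,0,0.02],[-0.0128,-0.025,0,0,0,0,0.02],[-0.0128,-0.025,0,0,0,0,0.02],[-0.0128,-0.025,0,0,0,0,0.02],[-0.012,-0.023,0,0,0,0,0.02],[-0.010,-0.0195,0,0,0,0,0.02],[-0.007,-0.0135,0,0,0,0,0.02],[-0.0046,-0.009,0,0,0,0,0.02]]'
python3 -m jog '[[-0.001,-0.002,0,0,0,-0.02,0.02],[0,0,0,0,0,-0.04,0.02],[0,0,0,0,0,-0.04,0.02],[0,0,0,0,0,-0.02,0.02],[0,0,0,0,-0.03,0,0.02],[0,0,0,0,-0.06,0,0.02],[0,0,0,0,-0.08,0,0.02],[0,0,0,0,-0.09,0,0.02],[0,0,0,0,-0.09,0,0.02],[0,0,0,0,-0.09,0,0.02],[0,0,0,0,-0.08,0,0.02],[0,0,0,0,-0.06,0,0.02]]'
python3 -m jog '[[0,0,0,0,-0.05,0,0.02],[0,0,0,0,-0.025,0,0.02],[0,0,0,0,0,0,0.02],[0,0,0,0,0,0,0.02]]'
python3 - <<'E'
from h import *
cv2.imwrite('pics/w2.png',env.read_camera('wrist'));b=env.read_camera('side')
cv2.imwrite('pics/s2.png',cv2.resize(b[90:240,160:360],(800,600),interpolation=cv2.INTER_CUBIC))
p,M=tool();print(p,M.round(3),env.get_obs()['qpos'].round(1))
m=p+M@[.0443,0,-.010];d=m-[.6011,-.0187,.055];c,s=np.cos(np.radians(-10.04)),np.sin(np.radians(-10.04))
print('mouth in bar',(c*d[0]+s*d[1]).round(4),(-s*d[0]+c*d[1]).round(4),d[2].round(4),'tilt',np.degrees(np.arcsin(M[2,0])))
print('mouth px',((proj(env.get_calibration('side'),m)-[160,90])*4).round(),'bar top', ((proj(env.get_calibration('side'),np.array([[.6011,-.0187,.055]]))-[160,90])*4).round())
E
```

```text
time_s: 5.32
tool_pos: [0.6311, -0.0258, 0.1307]
tool_rot: [-179.9, -0.0, 162.9]
force: [0.8, -0.3, -1.5]
grip_width: 0.0357
grasp_force: 59.7
time_s: 6.32
tool_pos: [0.6304, -0.022, 0.1309]
tool_rot: [179.9, 33.3, 170.1]
force: [-0.5, -0.7, -2.7]
grip_width: 0.0353
grasp_force: 59.7
time_s: 6.65
tool_pos: [0.6315, -0.0229, 0.1312]
tool_rot: [-180.0, 37.4, 170.1]
force: [-0.2, 0.3, -1.3]
grip_width: 0.0354
grasp_force: 59.7
[ 0.63269941 -0.02333208  0.13218487] [[-0.781  0.174  0.6  ]
 [ 0.138  0.985 -0.106]
 [-0.609  0.    -0.793]] [-27.6  -2.2  21.6 126.8  29.6  21.3  49.7]
mouth in bar -0.0093 0.0009 0.0581 tilt -37.543015591935244
mouth px [445. 308.] bar top [[459. 380.]]
```

View pics/s2.png

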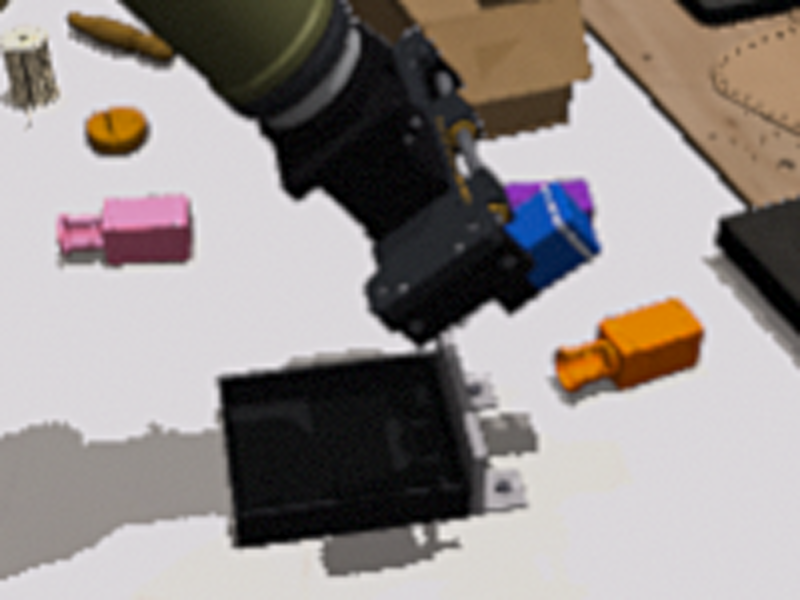

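The side view shows the tube held at tilt, body at (555,235), with its mouth hidden behind the gripper. The tray and bar lie below at (350,450) and (460,400). I'll come lower, then tap.

```bash
python3 -m jog '[[0.002,0,0.003,0,0,0,0.02],[0.004,0,0.006,0,0,0,0.02],[0.005,0,0.006,0,0,0,0.02],[0.003,0,0.004,0,0,0,0.02],[0,0,0,0,0,0,0.02],[0,0,0,0,0,0,0.02]]'
python3 -m jog '[[0.006,0,0.008,0,0,0,0.02],[0.0105,0,0.0137,0,0,0,0.02]]'
python3 -m jog '[[-0.0105,0,-0.0137,0,0,0,0.02],[-0.006,0,-0.008,0,0,0,0.02],[0,0,0,0,0,0,0.02]]'
```

```text
time_s: 7.25
tool_pos: [0.6321, -0.0239, 0.1069]
tool_rot: [-179.9, 37.4, 170.0]
force: [0.6, -0.3, -0.6]
grip_width: 0.0358
grasp_force: 59.7
time_s: 7.42
tool_pos: [0.6352, -0.0231, 0.0835]
tool_rot: [179.8, 37.9, 169.9]
force: [-2.3, -3.3, 22.7]
grip_width: 0.0356
grasp_force: 59.9
time_s: 7.67
tool_pos: [0.6347, -0.0233, 0.1111]
tool_rot: [179.8, 37.8, 169.9]
force: [0.3, 0.2, -0.9]
grip_width: 0.036
grasp_force: 60.0
```

Run:
```python
from h import *
cv2.imwrite('pics/w3.png',env.read_camera('wrist'));b=env.read_camera('scene')
w=cv2.imread('pics/w3.png');c=env.get_calibration('wrist')
p,M=tool();print(proj(c,p+M@[.0443,0,-.010]),proj(c,p+M@[.0123,0,-.028]))
cc=cv2.resize(b[130:255,165:330],None,fx=3,fy=3,interpolation=cv2.INTER_CUBIC)
cv2.imwrite('pics/m3.png',np.hstack([cv2.resize(cc,(400,303)),cv2.resize(w[60:260,130:390],(394,303))]))
```

```text
[253.14758016 177.82981923] [253.11388778 242.89524409]
```

View pics/m3.png

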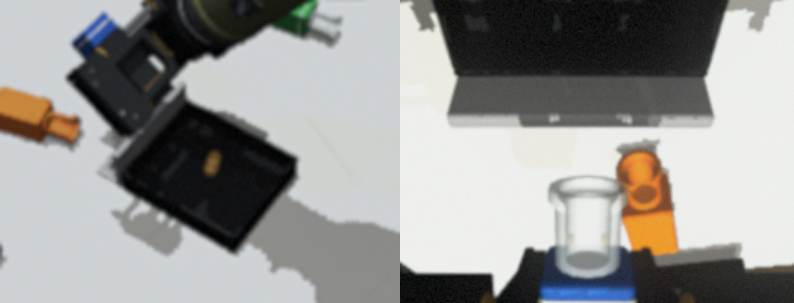

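One tap freed it. In the scene crop the brass plug lies in the tray at (212,163), and the wrist crop shows the clear neck empty at (585,225). I'll carry the tube back.

```bash
python3 -m jog '[[-0.008,0,-0.01,0,0,0,0.02],[-0.01,0,-0.012,0,0.03,0,0.02],[0,0,0,0,0.08,0,0.02],[0,0,0,0,0.1,0,0.02],[0,0,0,0,0.1,0,0.02],[0,0,0,0,0.1,0,0.02],[0,0,0,0,0.1,0,0.02],[0,0,0,0,0.08,0,0.02],[0,0,0,0,0.05,0,0.02],[0,0,0,0,0.02,0.04,0.02],[0,0,0,0,0,0.06,0.02],[0,0,0,0,0,0.02,0.02]]'
python3 -m jog '[[0.002,0.0036,0,0,0,0,0.02],[0.0046,0.009,0,0,0,0,0.02],[0.008,0.015,0,0,0,0,0.02],[0.011,0.0213,0,0,0,0,0.02],[0.0128,0.025,0,0,0,0,0.02],[0.0128,0.025,0,0,0,0,0.02],[0.0128,0.025,0,0,0,0,0.02],[0.0128,0.025,0,0,0,0,0.02],[0.012,0.023,0,0,0,0,0.02],[0.010,0.0195,0,0,0,0,0.02],[0.007,0.0135,0,0,0,0,0.02],[0.0046,0.009,0,0,0,0,0.02]]'
python3 -m jog '[[0,0,0,0,0,0,0.02],[0,0,0,0,0,0,0.02]]'
python3 - <<'E'
from h import *
w=env.read_camera('wrist');b=env.read_camera('side')
cv2.imwrite('pics/m4.png',np.hstack([cv2.resize(b[70:200,160:330],(400,306),interpolation=cv2.INTER_CUBIC),cv2.resize(w[60:260,130:390],(398,306))]))
E
```

```text
time_s: 8.77
tool_pos: [0.6335, -0.0244, 0.1349]
tool_rot: [-179.9, -0.3, 162.9]
force: [0.2, 0.8, -1.2]
grip_width: 0.0354
grasp_force: 60.0
time_s: 9.77
tool_pos: [0.5882, 0.2171, 0.1369]
tool_rot: [179.9, -0.3, 163.4]
force: [-0.2, -1.3, -1.7]
grip_width: 0.0358
grasp_force: 60.0
time_s: 9.93
tool_pos: [0.5896, 0.2131, 0.1369]
tool_rot: [-180.0, -0.3, 163.2]
force: [-0.8, -0.3, -0.7]
grip_width: 0.0356
grasp_force: 60.0
```

View pics/m4.png

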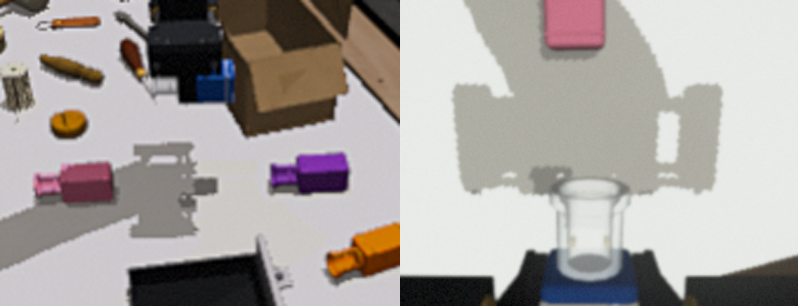

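The tube is level in the grip at (195,83), and the spot below it is clear. I'll lower, release and back off.

```bash
python3 -m jog '[[0,0,0.008,0,0,0,0.02],[0,0,0.016,0,0,0,0.02],[0,0,0.02,0,0,0,0.02],[0,0,0.02,0,0,0,0.02],[0,0,0.02,0,0,0,0.02],[0,0,0.014,0,0,0,0.02],[0,0,0.01,0,0,0,0.02],[0,0,0.007,0,0,0,0.02],[0,0,0.005,0,0,0,0.02],[0,0,0.003,0,0,0,0.02],[0,0,0.002,0,0,0,0.02],[0,0,0.001,0,0,0,0.02]]'
python3 -m jog '[[0,0,0.001,0,0,0,0.02],[0,0,0.001,0,0,0,0.02],[0,0,0,0,0,0,0.02]]'
```

```text
time_s: 11.03
tool_pos: [0.5898, 0.2133, 0.0114]
tool_rot: [180.0, -0.2, 163.1]
force: [-0.3, 0.7, -1.9]
grip_width: 0.0353
grasp_force: 60.0
time_s: 11.28
tool_pos: [0.5894, 0.2132, 0.0091]
tool_rot: [180.0, -0.3, 163.1]
force: [0.1, -0.2, -1.5]
grip_width: 0.0357
grasp_force: 60.0
```

```bash
python3 -m jog '[[0,0,0.001,0,0,0,0.02],[0,0,0,0,0,0,0.035],[0,0,0,0,0,0,0.04],[0,0,0,0,0,0,0.05],[0,0,0,0,0,0,0.06],[0,0,0,0,0,0,0.087],[0,0,0,0,0,0,0.087],[0,0,0,0,0,0,0.087],[0,0,0,0,0,0,0.087],[0,0,0,0,0,0,0.087],[0,0,-0.004,0,0,0,0.087]]'
python3 -m jog '[[0,0,-0.01,0,0,0,0.087],[0,0,-0.02,0,0,0,0.087],[0,0,-0.025,0,0,0,0.087],[0,0,-0.025,0,0,0,0.087],[0,0,-0.025,0,0,0,0.087],[0,0,-0.025,0,0,0,0.087],[0,0,-0.02,0,0,0,0.087],[0,0,-0.01,0,0,0,0.087],[0,0,0,0,0,0,0.087],[0,0,0,0,0,0,0.087],[0,0,0,0,0,0,0.087]]'
python3 - <<'E'
from h import *
b=env.read_camera('side');a=env.read_camera('scene')
cv2.imwrite('pics/m5.png',np.hstack([cv2.resize(b[110:240,160:330],(400,306),interpolation=cv2.INTER_CUBIC),cv2.resize(a[155:305,130:330],(398,306),interpolation=cv2.INTER_CUBIC)]))
E
```

```text
time_s: 12.2
tool_pos: [0.5887, 0.2128, 0.0112]
tool_rot: [-179.9, -0.4, 163.1]
force: [-1.0, 0.4, 0.2]
grip_width: 0.0834
grasp_force: 0.0
time_s: 13.12
tool_pos: [0.5892, 0.2126, 0.1704]
tool_rot: [-179.9, -0.4, 163.1]
force: [-0.2, -0.3, -0.8]
grip_width: 0.0873
grasp_force: 0.0
```

View pics/m5.png

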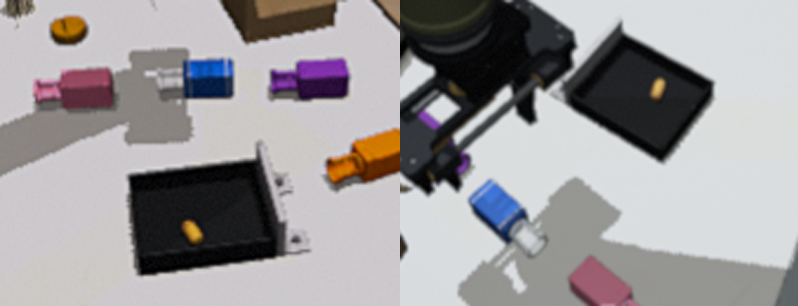

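The tube lies flat at (208,78) and the plug is in the tray at (192,231). The gripper is clear of everything, so I'm handing in.

```bash
python3 -c "
from cell import env
print(env.sign_off())"
```

```text
the job is handed in; nothing more can be done
None
```

I've handed the job in: one tap on the bar freed the plug into the tray, the blue tube is back flat on the bench, the green tube and the look-alikes were not touched, and it took about 13 s of the 48 s allowed.

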